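Measure to the shelf stop with a hooked spring rule

TASK

Measure how far the stop on the pine shelf board stands from the board's free end: hook the yellow rule's steel hook over that end, draw the case back straight along the board against its spring until its red button meets the brass bumper on the stop, then press on gently until the button is fully in and the rule is locked. Leave the locked rule lying on the board with its hook still over the end, and do not disturb the other things.

Things in the scene. Friction and masses are not known exactly. Their poses are not given: they have to be found in the camera images.
- rule_mid (a point): Centre of the yellow case of the spring rule (loose, rigid, 0.3 to 0.5 kg). Case 100 x 34 x 52 mm (x along the rule to nose and hook, y across, z up), this point half-way up. Grasp across the 34 mm width from above. It starts lying on two slate coasters (14 mm high), hook hanging free. The red button's face is 58 mm behind this point when out, 52 mm when in.
- hook (a point): Middle of the inner (case-side) face of the steel hook, 64 mm ahead of rule_mid when the blade is in; axes as the case's. The hook is 22 mm wide, 3 mm thick, sits at the end of a stiff white blade 18 mm wide (underside 3.6 mm above the case's underside) and reaches 10 mm below the underside of the case; this point is 5 mm below that underside.
- blade (a joint): How far the blade is drawn out of the case, m: 0 in, 0.090 at its end stop. A spring draws it in, 2.4 N when in, 3.1 N when fully out: if the case is let go while hooked, drawn out and not locked, it springs back.
- button (a joint): How far the red lock button (20 mm wide, on the back of the case, axis 27 mm above the underside) is pushed in, m: 0 out, 0.006 fully in, a hard stop; it stays where left. From 0.004 on it brakes the blade; from 0.005 on the rule is locked. Pulling the hooked case back takes about 3 N when free, 8 N as the button starts to move, 18 N when it is fully in; the button itself bears at most 25 N.
- board: Pine shelf board 280 x 80 x 24 mm, fixed on the worktop. Origin at the middle of its underside, x along its length towards the free end (140 mm from the origin, the board's left end as seen from the robot), z up. The stop stands on it; the rest of its top is clear.
- board_end (a point): Top edge of the board's free end, at the middle of its width, 24 mm above the worktop; axes as those of the board.
- cleat: Wooden stop fixed on the board: 34 mm along it, 70 mm wide, 52 mm high. Origin at the middle of its underside, on the board's top, x to the free end. A rigid brass bumper, 18 mm wide, axis 27 mm up, stands out of the face towards the free end. It is set by hand: its tip lies 23 to 43 mm from this origin along x; where is not measured and must be felt.
- tumbler: Loose clear tumbler, 81 mm wide, 91 mm high, a bystander; origin under its middle.
- olives: Loose olive jar, 71 mm wide, 110 mm high, a bystander; origin under its middle.
- pencil: Loose red pencil 142 mm long, a bystander.
- mini_round: Loose small round bottle, 146 mm high, a bystander; origin under its middle.
- tea: Loose white canister with a wooden lid, 70 mm wide, 120 mm high, a bystander; origin under its middle.
- match_box: Loose red match box, a bystander.
Not all that is in view belongs to the job. Of the things like the part that bears rule_mid, leave any that is purple; of the rest the larger one is meant.

How it is judged:
By the outcome, as a careful person would: the job done as asked, in the order asked, and still so for the second after the job is handed in, with the robot touching nothing.
It also fails if it takes over 72 s, if anything falls off the work surface, if the arm or the gripper's body presses on something with over 40 N, if the wrist force passes 120 N, or if a joint passes its speed limit or range.

ROBOT

A 6-joint arm with a two-finger parallel gripper is mounted at the origin on a cart in front of the work surface, level with it; the furniture and walls round the work are solid. World frame = base frame: x ahead of the robot, y to its left, z up, the work surface at z = 0. Lengths are in mm, angles in rad, forces in N, time in s.
With the tool pointing down it reaches from about 275 to 750 mm from the base axis. Payload 10.2 kg.
Tool frame: the origin (TCP) lies between the finger pads; the fingertips stand 11 mm ahead of it and the grasp point (between the pads) lies 8 mm behind it (ctrl.nose_length is the distance from the TCP to the fingertips, in mm); x points along the fingers, y is the direction in which the jaws open and shut, and the axes are right-handed (so a half turn about x gives the same grasp; the last joint's range is limited). The gripper opens to 85 mm and grips with 20 to 120 N. Pads are 22 mm wide; open, the fingers measure 114 mm over their backs; the gripper's body (76 mm by 85 mm) begins 54 mm behind the grasp point. The pads swing forward as they close: fully open they stand 13 mm farther back than shut.
Start: joints at [-0.223, 0.313, 1.498, -0, 1.331, -0.223], TCP at [525.006, -0.014, 242.294] pointing down, gripper open.
Joint ranges: [-2.94, 2.94], [-0.97, 2.17], [0.19, 2.56], [-1.23, 4.37], [0.02, 3.11], [-2.88, 2.88]. Speed limits (rad/s): [2.39, 2.39, 3.01, 3.14, 3.14, 3.14].

INTERFACE

Orientations are given as a unit quaternion [w, x, y, z].
In Python, from rig import ctrl, capture, ticket gives the robot as it stands.
- The arm moves only by the tool step_arm, never from a script. Its argument "commands" is a list of rows, each a list of 2 entries, a list of its own where there are three numbers: the shift along the world's x, y, z normalised to -1 to 1, where 1 is 0.04 m, then the turn about the world's z normalised to -1 to 1, where 1 is 180 degrees. A call has 1 to 5 rows; each row shifts and turns the commanded pose from where the row before left it; what a row does not reach is not made up. A row lasts 1/10 s, in which the tool goes at most 50 mm and 8.59 degrees, less where a joint would pass 70% of its speed; a pose out of reach is approached as far as the arm can. A call with a number of a shift or a turn outside -1 to 1 is refused whole. A call with a gripper value outside its range is refused whole. "gripper" is the closure, from -1 (fully open) to 1 (shut), so that 0 is half open, set as the call begins (left out, the last holds). The fingers move at their own pace and stop on an object; "force" is the grip in N (left out, the last holds). Time passes only in rows, so rows that do not move let the fingers close. It gives the time, the measured TCP pose, the force and the opening at its end, in the units of the state.
- ctrl.sense(): the state, without advancing time (a new reading comes with each control period).
- capture(name): name is "scene" or "side" or "wrist"; returns a dict with "image" (420x560x3 uint8, blue, green, red), "fov_y" (degrees; the focal length in pixels is half the picture's height over the tangent of half this angle, whatever the lens; pixels are square), "cx", "cy" (the principal point, pixels), "origin" and "orientation" of the camera in the world. Camera axes: x right, y down, z forward; pixel columns grow to the right and rows downward; lengths in mm; the calibration is good to about 2 mm. A picture is of the moment at which its call begins. There is no depth.
- ticket.finish_job(): hands the job in, once; it reports no verdict.
The state is a dict: "time_s": time; "joints": joint angles; "dq": joint speeds; "tau": joint torques, N m; "eef_pos": TCP position; "ee_rot": TCP orientation; "force": force on the tool from outside, world axes, zero at the start; "wrist_torque": the same for the moment, N m; "grip_width": opening from 0.0 (shut) to 1.0 (fully open).
Only numpy, scipy, OpenCV 4.12 (cv2) and the standard library are available. Lean on these libraries where they do the work, as an engineer would, in place of code of your own. Each camera call takes 0.05 s, during which the arm holds its last target.

## Working session

There is one attempt and no reset: what is moved stays moved. The work goes in short steps, Python scripts to look and compute and a tool call to move; the robot and the scene stay as the last step left them, time stands still between calls to the robot, and variables do not carry over. Pictures are saved under pics/ and viewed, and the job is handed in when it is done.

Besides the shell and the picture viewer there is one more tool, called after "Emit:" as name(argument=value, ...) on one line, values as JSON. step_arm: Moves the arm, as the interface text tells. Its arguments: {"type":"object","properties":{"commands":{"type":"array","items":{"type":"array"}},"gripper":{"type":"number"},"force":{"type":"number"}},"required":["commands"]}

```bash
mkdir -p pics; cat > h.py <<'E'
import cv2,numpy as np
from rig import ctrl,capture,ticket
from scipy.spatial.transform import Rotation as R
def cam(n,fn=None):
    c=capture(n)
    if fn: cv2.imwrite('pics/'+fn,c['image'])
    return c
def rot(c):
    o=np.array(c['orientation'],float)
    return R.from_quat([o[1],o[2],o[3],o[0]]).as_matrix() if o.size==4 else o.reshape(3,3)
def ray(c,u,v):
    f=c['image'].shape[0]/2/np.tan(np.radians(c['fov_y'])/2)
    d=rot(c)@np.array([(u-c['cx'])/f,(v-c['cy'])/f,1]); return np.array(c['origin'],float),d/np.linalg.norm(d)
def onz(c,u,v,z):
    o,d=ray(c,u,v); return o+d*(z-o[2])/d[2]
def proj(c,p):
    f=c['image'].shape[0]/2/np.tan(np.radians(c['fov_y'])/2)
    q=rot(c).T@(np.array(p,float)-np.array(c['origin'],float)); return np.array([c['cx']+f*q[0]/q[2],c['cy']+f*q[1]/q[2]])
E
python3 - <<'E'
from h import *
for n in ('scene','side','wrist'):
    c=cam(n,n+'1.png'); print(n,c['fov_y'],c['cx'],c['cy'],c['origin'],c['orientation'])
print(ctrl.sense())
E
```

```text
scene 42.24547488301957 273.7438240597428 205.8787178464671 [  33.92326767 -871.18342898  878.95888513] [-0.43215263  0.86789596 -0.21777507  0.11213708]
side 46.54464497658246 270.86977893891367 203.68335539385873 [ 192.65444103 1166.64800525  568.00392406] [ 0.08371415 -0.14808647  0.82475396 -0.53929884]
wrist 58.205872809978125 273.7140078470724 206.66945350396725 [525.50260913  72.09878176 374.37823429] [ 1.42389508e-01  9.89810493e-01  5.54874323e-05 -6.43349590e-04]
{'time_s': 0.15, 'joints': array([-2.23446637e-01,  3.13332954e-01,  1.49820668e+00, -2.30202092e-05,
        1.33098681e+00, -2.23398567e-01]), 'dq': array([-0.001769  , -0.00160161, -0.00546942,  0.00131348, -0.00098719,
        0.00019706]), 'tau': array([ 1.79854873e-03, -4.12368500e+01, -2.59796566e+01, -1.57318855e-04,
        3.17765021e-03, -3.62555340e-05]), 'eef_pos': array([ 5.24838924e+02, -5.64929249e-03,  2.41881694e+02]), 'ee_rot': array([ 0.49971414,  0.49982798,  0.50026446, -0.5001932 ]), 'force': array([ 0.05913616,  0.11757745, -0.55959851]), 'wrist_torque': array([ 0.03273357,  0.03215378, -0.00331829]), 'grip_width': 1.0042102154871777}
```

View pics/scene1.png

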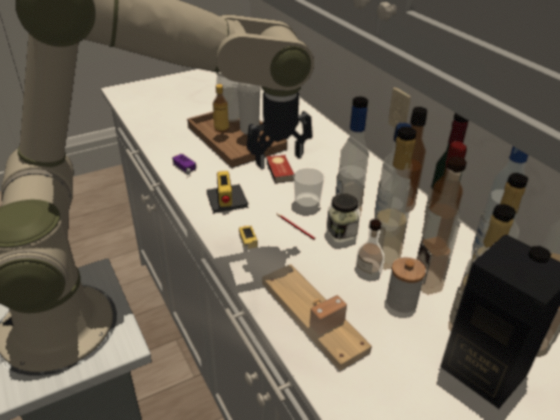

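View pics/side1.png

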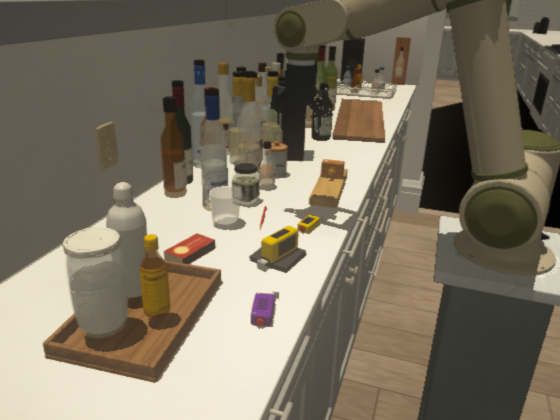

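View pics/wrist1.png

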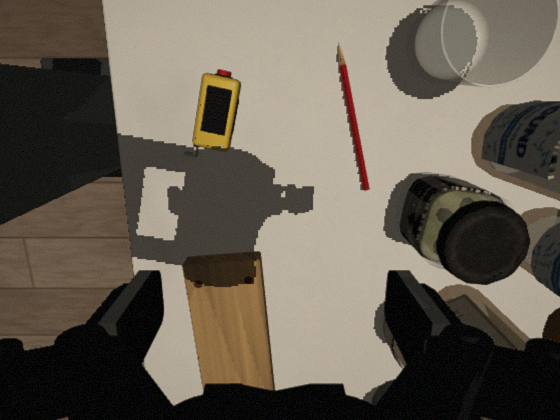

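```bash
python3 - <<'E'
from h import *
a=cv2.imread('pics/scene1.png')[150:370,170:400]; cv2.imwrite('pics/z1.png',cv2.resize(a,None,fx=2.7,fy=2.7,interpolation=cv2.INTER_CUBIC))
a=cv2.imread('pics/side1.png')[140:290,220:370]; cv2.imwrite('pics/z2.png',cv2.resize(a,None,fx=4,fy=4,interpolation=cv2.INTER_CUBIC))
E
```

```text
(no output)
```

View pics/z1.png

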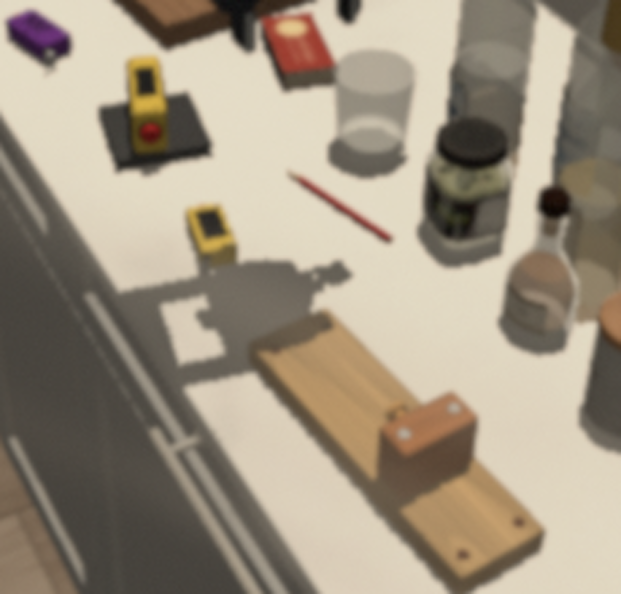

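View pics/z2.png

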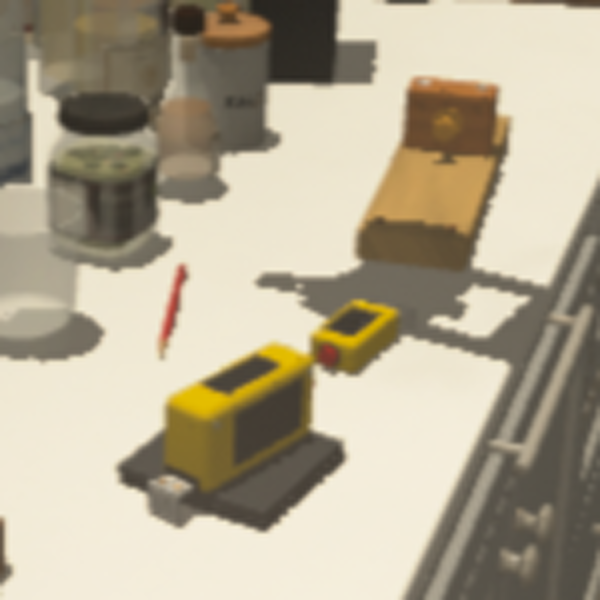

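```bash
python3 - <<'E'
from h import *
s=cam('scene');d=cam('side');w=cam('wrist')
def tri(p,q,c1=s,c2=d):
    o1,a=ray(c1,*p);o2,b=ray(c2,*q)
    t=np.linalg.lstsq(np.stack([a,-b],1),o2-o1,rcond=None)[0]
    x=o1+a*t[0];y=o2+b*t[1]; return (x+y)/2,np.linalg.norm(x-y)
# rule top corners
k=2.7
print('rule top s',[onz(s,170+u/k,150+v/k,66).round() for u,v in[(128,60),(160,60),(133,125),(166,123)]])
print('rule top d',[onz(d,220+u/4,140+v/4,66).round() for u,v in[(168,405),(205,412),(312,355),(272,345)]])
print('board s',[onz(s,170+u/k,150+v/k,24).round() for u,v in[(252,350),(330,312),(543,535),(462,583)]])
print('board d',[onz(d,220+u/4,140+v/4,24).round() for u,v in[(360,228),(470,237)]])
print('board w z24',[onz(w,u,v,24).round() for u,v in[(185,260),(260,252),(190,285),(203,385),(272,385)]])
print('cleat top s',[onz(s,170+u/k,150+v/k,76).round() for u,v in[(380,432),(450,393),(475,412),(405,455)]])
print('decoy w',[onz(w,u,v,30).round() for u,v in[(205,75),(238,75),(195,150),(230,150)]])
print('pencil',[onz(w,u,v,4).round() for u,v in[(338,45),(365,188)]])
E
```

```text
rule top s [array([489., 281.,  66.]), array([517., 267.,  66.]), array([448., 177.,  66.]), array([477., 166.,  66.])]
rule top d [array([513., 290.,  66.]), array([492., 290.,  66.]), array([458., 203.,  66.]), array([483., 199.,  66.])]
board s [array([ 429., -102.,   24.]), array([508., -93.,  24.]), array([ 527., -367.,   24.]), array([ 452., -374.,   24.])]
board d [array([506., -84.,  24.]), array([429., -98.,  24.])]
board w z24 [array([436., -87.,  24.]), array([512., -78.,  24.]), array([ 439., -115.,   24.]), array([ 446., -240.,   24.]), array([ 523., -240.,   24.])]
cleat top s [array([ 448., -267.,   76.]), array([ 515., -259.,   76.]), array([ 520., -283.,   76.]), array([ 453., -294.,   76.])]
decoy w [array([466.,  89.,  30.]), array([494.,  89.,  30.]), array([454.,  25.,  30.]), array([485.,  25.,  30.])]
pencil [array([584., 116.,   4.]), array([617., -17.,   4.])]
```

Emit:
step_arm(commands=[[[-0.3,1,0],-0.037],[[-0.3,1,0],-0.037],[[-0.3,1,0],-0.037],[[0,0.9,0],0],[[0,0,0],0]])

```text
time_s: 0.8
eef_pos: [488.3, 159.3, 242.4]
ee_rot: [0.407, 0.579, 0.407, -0.578]
force: [0.5, 0.2, 0.1]
grip_width: 0.996
```

```bash
python3 - <<'E'
from h import *
c=cam('wrist','w2.png');s=ctrl.sense();print(s['eef_pos'],s['ee_rot'],c['origin'],c['orientation'])
E
```

```text
[488.62962922 157.45412536 242.2212249 ] [-0.40657226 -0.57848756 -0.40659206  0.57856204] [513.16703495 227.0247056  374.99903346] [ 0.14000972  0.97519061 -0.16967914 -0.02468895]
```

View pics/w2.png

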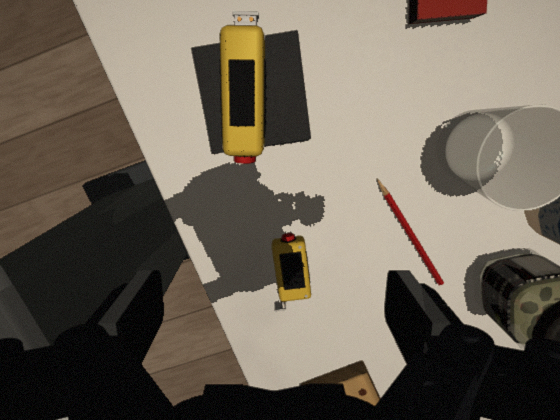

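```bash
cat >> h.py <<'E'
def rule(c,ztop):
    im=c['image'].astype(int); B,G,Rr=im[...,0],im[...,1],im[...,2]
    m=((Rr>120)&(G>90)&(B<70)).astype(np.uint8)
    cs,_=cv2.findContours(m,cv2.RETR_EXTERNAL,cv2.CHAIN_APPROX_NONE)
    k=max(cs,key=cv2.contourArea); pts=k[:,0,:].astype(float)
    P=np.array([onz(c,u,v,ztop)[:2] for u,v in pts]).astype(np.float32)
    return cv2.minAreaRect(P),cv2.minAreaRect(k)
E
python3 - <<'E'
from h import *
c=cam('wrist')
r,k=rule(c,66);print(r,k); print(cv2.boxPoints(r)); print(cv2.boxPoints(k))
for u,v in[(246,18),(244,160)]: print(onz(c,u,v,18),onz(c,u,v,41))
E
```

```text
((490.1136779785156, 237.9138641357422), (96.48834991455078, 30.93716049194336), 69.61006927490234) ((239.5, 87.5), (129.0, 41.0), 90.0)
[[458.8057  198.08188]
 [487.8044  187.30313]
 [521.42163 277.74585]
 [492.42294 288.5246 ]]
[[219.  23.]
 [260.  23.]
 [260. 152.]
 [219. 152.]]
[512.70255333 293.70402263  18.        ] [512.76067549 289.29531146  41.        ]
[466.93393616 179.72079835  18.        ] [469.9423699  182.65961147  41.        ]
```

Emit:
step_arm(commands=[[[0.025,1,-0.5],0],[[0,1,-1],-0.002],[[0,0.05,-1],0],[[0,0,0],0],[[0,0,0],0]])

```text
time_s: 1.4
eef_pos: [490.7, 232.3, 147.9]
ee_rot: [-0.404, -0.581, -0.403, 0.581]
force: [0.0, 0.1, 1.6]
grip_width: 0.997
```

```bash
python3 - <<'E'
from h import *
c=cam('wrist','w3.png');cam('side','s3.png');s=ctrl.sense();print(s['eef_pos'],s['ee_rot'],s['time_s'],proj(c,[490,238,66]))
E
```

```text
[491.35777742 232.53543946 149.25696716] [ 0.40392973  0.58189487  0.40290954 -0.57957143] 1.5 [268.6984037  213.24785677]
```

View pics/w3.png

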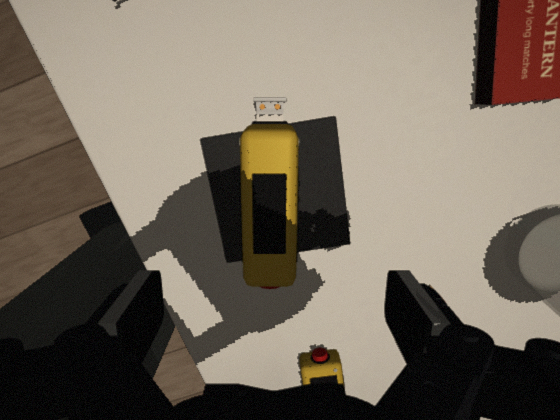

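View pics/s3.png

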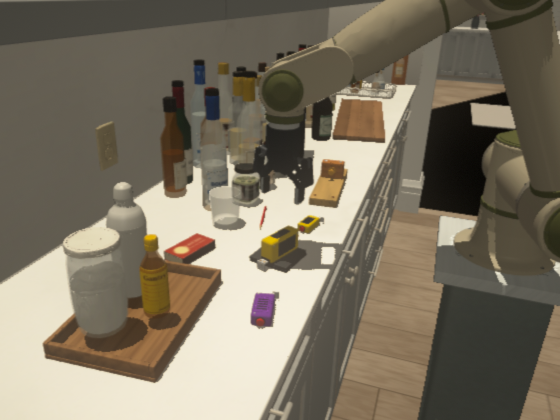

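```bash
python3 - <<'E'
from h import *
c=cam('wrist')
for u,v in[(243,125),(298,125),(243,283),(297,283),(270,118)]: print(onz(c,u,v,64).round(1),onz(c,u,v,40).round(1))
print('label',onz(c,270,174,66),onz(c,270,254,66))
for u,v in[(270,97),(270,119),(269,287)]:print(onz(c,u,v,19),onz(c,u,v,41))
print(ctrl.sense()['eef_pos'])
s=cam('scene');b=s['image']
E
```

```text
[495.4 291.4  64. ] [493.1 290.4  40. ]
[524.6 280.5  64. ] [525.4 278.3  40. ]
[458.7 199.4  64. ] [452.3 188.3  40. ]
[491.1 187.3  64. ] [488.3 174.9  40. ]
[511.1 289.6  64. ] [510.5 288.5  40. ]
label [499.95763367 260.01351713  66.        ] [482.26376674 212.91034961  66.        ]
[514.75081248 300.32355272  19.        ] [514.90458251 300.29812913  41.        ]
[509.69977532 286.8770941   19.        ] [510.27617496 287.97676052  41.        ]
[464.35065362 168.35410552  19.        ] [468.72149798 179.37080919  41.        ]
[491.24383035 232.67576319 149.18555104]
```

Emit:
step_arm(commands=[[[0,0.12,-1],0],[[0,0,-1],0],[[0,0,-0.6],0],[[0,0,0],0],[[0,0,0],0]])

```text
time_s: 2.1
eef_pos: [491.0, 238.1, 44.5]
ee_rot: [0.404, 0.581, 0.403, -0.58]
force: [0.2, 0.3, 0.6]
grip_width: 1.001
```

Emit:
step_arm(commands=[[[0,-0.02,-0.25],0],[[0,0,0],0],[[0,0,0],0]])

```text
time_s: 2.4
eef_pos: [490.3, 237.4, 33.5]
ee_rot: [0.404, 0.581, 0.404, -0.58]
force: [-0.2, 0.4, -1.0]
grip_width: 0.998
```

Emit:
step_arm(commands=[[[0,0,0],0],[[0,0,0],0],[[0,0,0],0],[[0,0,0],0],[[0,0,0],0]], gripper=1, force=60)

```text
time_s: 2.9
eef_pos: [490.1, 237.4, 33.2]
ee_rot: [0.404, 0.581, 0.404, -0.58]
force: [-1.4, -0.0, 3.8]
grip_width: 0.391
```

Emit:
step_arm(commands=[[[0,0,0],0],[[0,0,0],0],[[0,0,0],0],[[0,0,0],0],[[0,0,0],0]])

```text
time_s: 3.4
eef_pos: [490.0, 237.4, 33.2]
ee_rot: [0.404, 0.58, 0.404, -0.58]
force: [-2.1, 0.8, 5.0]
grip_width: 0.395
```

Emit:
step_arm(commands=[[[0,0,0.4],0],[[0,0,0.8],0],[[0,0,1],0],[[0,0,1],0],[[0,0,0.8],0]])

```text
time_s: 3.9
eef_pos: [489.9, 237.3, 194.4]
ee_rot: [0.404, 0.58, 0.404, -0.58]
force: [0.0, 0.2, -4.7]
grip_width: 0.39
```

```bash
python3 - <<'E'
from h import *
s=cam('scene','s4.png');d=cam('side','d4.png');w=cam('wrist','w4.png')
cv2.imwrite('pics/s4z.png',cv2.resize(s['image'][255:365,255:380],None,fx=5,fy=5,interpolation=cv2.INTER_CUBIC))
cv2.imwrite('pics/d4z.png',cv2.resize(d['image'][150:215,300:360],None,fx=9,fy=9,interpolation=cv2.INTER_CUBIC))
print(ctrl.sense())
E
```

```text
{'time_s': 4.05, 'joints': array([ 2.35775442e-01,  3.96533260e-01,  1.51167989e+00, -7.49179001e-05,
        1.23131599e+00,  5.90757493e-01]), 'dq': array([-0.00085715,  0.04894507,  0.06142881, -0.00091853, -0.01716832,
       -0.00010807]), 'tau': array([ 1.33252465e-01, -4.98178947e+01, -2.89066565e+01,  1.77258236e-02,
        2.22873995e-01,  2.26553007e-04]), 'eef_pos': array([490.30532906, 237.38420957, 193.45073102]), 'ee_rot': array([ 0.40416015,  0.58109039,  0.40358306, -0.5797493 ]), 'force': array([-0.26574871, -0.11535225, -5.0666732 ]), 'wrist_torque': array([-0.01810478,  0.03584713,  0.04763536]), 'grip_width': 0.38896718205892156}
```

View pics/s4z.png

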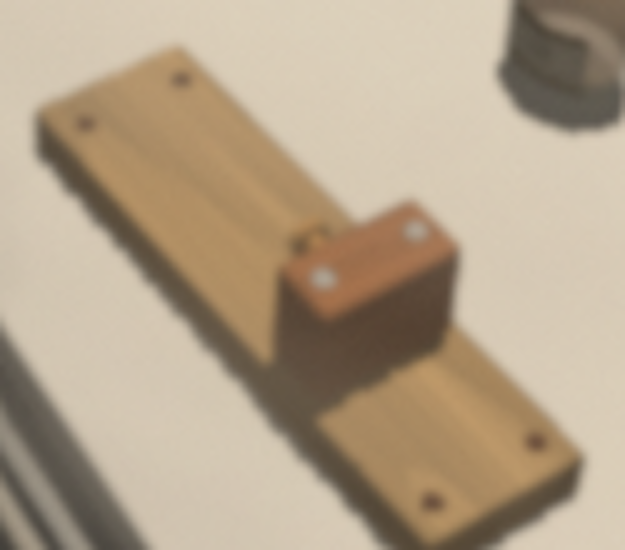

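View pics/d4z.png

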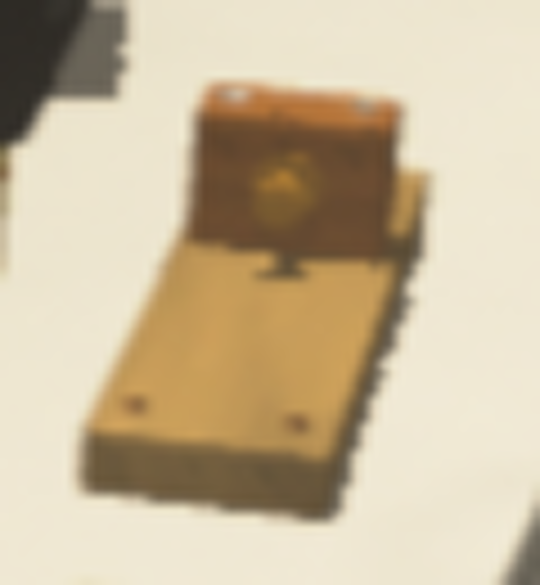

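View pics/w4.png

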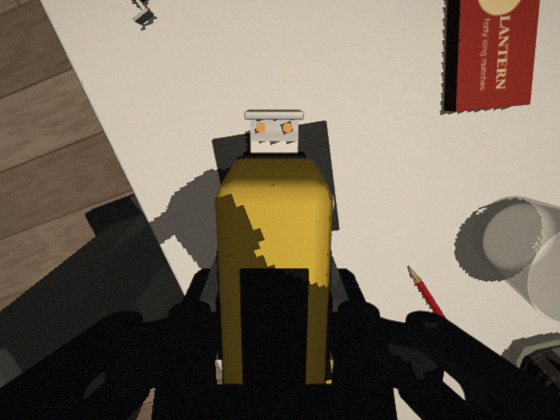

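```bash
python3 - <<'E'
from h import *
s=cam('scene');d=cam('side');w=cam('wrist')
S=lambda X,Y:(255+X/5-.4,255+Y/5-.4); D=lambda X,Y:(300+X/9-.45,150+Y/9-.45)
def tri(p,q,c1=s,c2=d):
    o1,a=ray(c1,*p);o2,b=ray(c2,*q)
    t=np.linalg.lstsq(np.stack([a,-b],1),o2-o1,rcond=None)[0]
    x=o1+a*t[0];y=o2+b*t[1]; return ((x+y)/2).round(1),np.linalg.norm(x-y).round(1)
near_s,far_s,bf,bn=S(38,112),S(180,48),S(583,458),S(430,545)
near_d,far_d=D(333,463),D(86,430)
for n,p in(('near',near_s),('far',far_s),('backfar',bf),('backnear',bn)):print(n,onz(s,*p,24).round(1))
for n,p in(('near',near_d),('far',far_d)):print('d',n,onz(d,*p,24).round(1))
for n,p in(('near',D(333,518)),('far',D(83,490))):print('d bottom',n,onz(d,*p,0).round(1))
print(tri(near_s,near_d),tri(far_s,far_d))
# holes
for a,b in(((85,123),(297,424)),((180,79),(134,405))):print('hole',tri(S(*a),D(*b)),onz(s,*S(*a),24),onz(d,*D(*b),24))
print('backholes',onz(s,*S(432,502),24),onz(s,*S(536,441),24))
print('cleat top',[onz(s,*S(*p),76).round(1) for p in((280,268),(412,203),(460,245),(328,320))])
print('cleat screws',[(onz(s,*S(*p),76).round(1)) for p in((322,278),(415,231))],[(onz(d,*D(*p),76).round(1)) for p in((236,95),(365,105))])
print('bumper d', onz(d,*D(285,185),51))
# rule in hand
t=ctrl.sense()['eef_pos']
for z in (66,64): 
  print([onz(w,u,v,z+t[2]-33.2).round(1) for u,v in((219,195),(331,195))])
for u,v in((245,112),(304,112),(250,153),(297,153)):print('hook',onz(w,u,v,19+t[2]-33.2).round(1))
print(t)
E
```

```text
near [430.4 -94.   24. ]
far [506.9 -87.6  24. ]
backfar [ 530.2 -363.5   24. ]
backnear [ 454.6 -369.3   24. ]
d near [428.6 -84.9  24. ]
d far [507.4 -80.7  24. ]
d bottom near [429.4 -96.9   0. ]
d bottom far [509.  -87.9   0. ]
(array([430.7, -91.8,  21.3]), np.float64(1.7)) (array([508.4, -85.5,  21.8]), np.float64(0.5))
hole (array([ 445.7, -110.1,   24.4]), np.float64(0.5)) [ 445.63168538 -109.88271453   24.        ] [ 446.17743733 -111.28771928   24.        ]
hole (array([ 497.5, -105.2,   24.2]), np.float64(1.5)) [ 496.79100001 -105.3086365    24.        ] [ 498.53605527 -106.50209846   24.        ]
backholes [ 466.38457379 -353.15403652   24.        ] [ 518.83749447 -348.06330049   24.        ]
cleat top [array([ 450.3, -263. ,   76. ]), array([ 515.7, -258.3,   76. ]), array([ 519.8, -286.3,   76. ]), array([ 452.7, -294.5,   76. ])]
cleat screws [array([ 462.2, -275.2,   76. ]), array([ 508.2, -271.6,   76. ])] [array([ 508.5, -271. ,   76. ]), array([ 464.3, -278.3,   76. ])]
bumper d [ 485.6329394  -255.63989327   51.        ]
[array([491.7, 285.5, 223.4]), array([520.4, 274.9, 223.4])]
[array([491.2, 285.1, 221.4]), array([520.5, 274.3, 221.4])]
hook [502.4 302.9 176.4]
hook [523.3 295.2 176.4]
hook [498.5 287.8 176.4]
hook [515.7 281.5 176.4]
[489.10032135 237.0579485  190.59446367]
```

Emit:
step_arm(commands=[[[-0.1,-0.7,0],0.0467],[[-0.1,-1,0],0.0467],[[-0.1,-1,0],0.0467],[[-0.1,-1,0],0],[[0,-1,0],0]])

```text
time_s: 4.7
eef_pos: [473.0, 50.0, 191.3]
ee_rot: [0.518, 0.479, 0.52, -0.481]
force: [1.0, -0.1, -4.0]
grip_width: 0.393
```

Emit:
step_arm(commands=[[[0,-1,0],0],[[0,-1,0],0],[[0,-1,0],0],[[0,-1,0],0],[[0,-0.9,0],0]])

```text
time_s: 5.2
eef_pos: [473.4, -146.3, 191.2]
ee_rot: [0.518, 0.48, 0.52, -0.481]
force: [1.8, 0.1, -4.1]
grip_width: 0.392
```

Emit:
step_arm(commands=[[[0,0,-0.5],0],[[0,0,-1],0],[[0,0,-0.7],0],[[0,0,0],0],[[0,0,0],0]])

```text
time_s: 5.7
eef_pos: [474.2, -144.6, 104.8]
ee_rot: [0.519, 0.48, 0.52, -0.48]
force: [-0.0, -0.6, -3.2]
grip_width: 0.394
```

```bash
python3 - <<'E'
from h import *
s=cam('scene','s5.png');d=cam('side','d5.png');w=cam('wrist','w5.png')
cv2.imwrite('pics/d5z.png',cv2.resize(d['image'][130:215,280:370],None,fx=7,fy=7,interpolation=cv2.INTER_CUBIC))
e=ctrl.sense();q=e['ee_rot'];M=R.from_quat([q[1],q[2],q[3],q[0]]).as_matrix();print(e['eef_pos'],M.round(3),np.degrees(np.arctan2(M[1,1],M[0,1]))+90,e['time_s'],e['force'])
E
```

```text
[ 474.9644194  -144.96448452  106.2562546 ] [[ 0.002  0.997  0.078]
 [-0.001  0.078 -0.997]
 [-1.     0.002  0.001]] 94.46497820472553 5.85 [ 0.98549147  0.56142192 -4.87306106]
```

View pics/d5z.png

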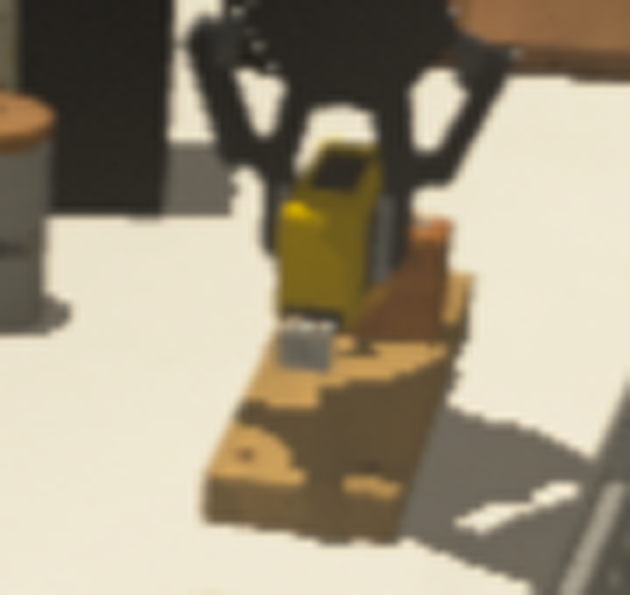

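View pics/w5.png

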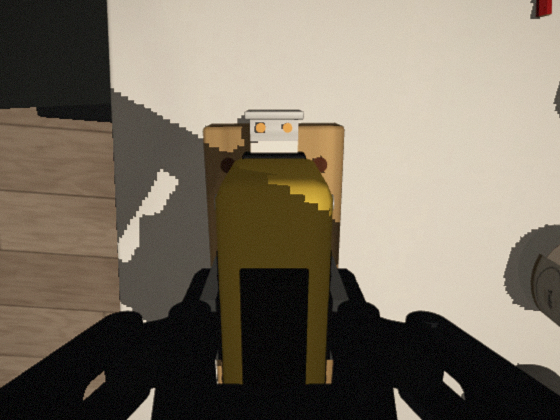

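```bash
python3 - <<'E'
from h import *
w=cam('wrist');t=ctrl.sense()['eef_pos'];print(t)
for u,v in((204,128),(344,126),(274,127),(210,270),(340,270)):print('board',onz(w,u,v,24).round(1))
for u,v in((228,164),(320,164)):print('hole',onz(w,u,v,24).round(1))
for u,v in((245,114),(304,114)):print('hookout',onz(w,u,v,19+t[2]-33.2).round(1))
E
```

```text
[ 474.87767128 -144.90989399  106.17040703]
board [432.6 -93.5  24. ]
board [510.5 -86.3  24. ]
board [471.6 -89.9  24. ]
board [ 438.5 -180.3   24. ]
board [ 519.5 -174.1   24. ]
hole [ 446.8 -112.7   24. ]
hole [ 499.5 -108.6   24. ]
hookout [459.6 -80.6  92. ]
hookout [481.9 -78.8  92. ]
```

Emit:
step_arm(commands=[[[0.03,0,-0.6],0.002],[[0,0,-0.6],0],[[0,0,-0.25],0],[[0,0,0],0],[[0,0,0],0]])

```text
time_s: 6.4
eef_pos: [476.1, -145.0, 48.0]
ee_rot: [0.521, 0.479, 0.52, -0.478]
force: [-0.4, 1.4, -5.0]
grip_width: 0.392
```

```bash
python3 - <<'E'
from h import *
d=cam('side','d6.png');w=cam('wrist','w6.png');s=cam('scene','s6.png')
cv2.imwrite('pics/d6z.png',cv2.resize(d['image'][130:215,280:370],None,fx=7,fy=7,interpolation=cv2.INTER_CUBIC))
e=ctrl.sense();print(e['eef_pos'],e['force'])
E
```

```text
[ 476.06022337 -144.96653526   48.01564246] [-0.0691102   0.31492771 -4.20520487]
```

View pics/d6z.png

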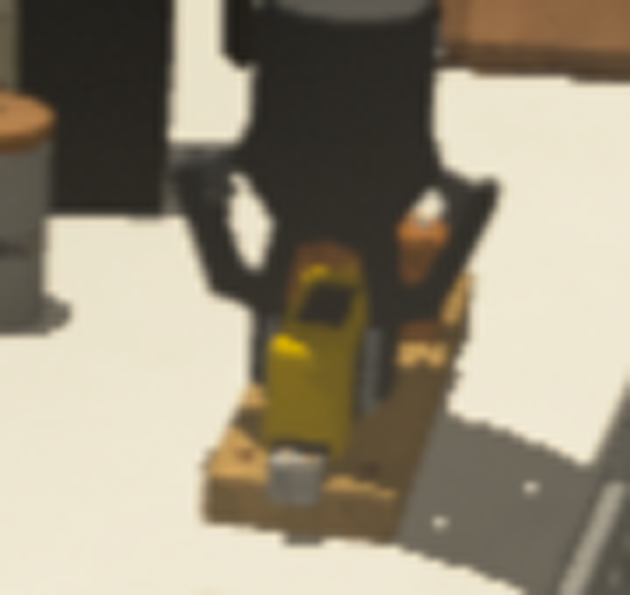

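View pics/w6.png

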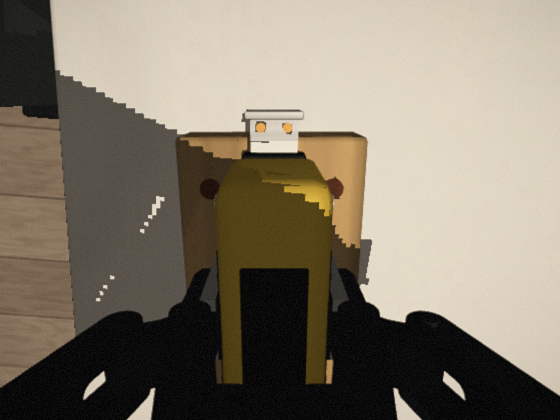

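Emit:
step_arm(commands=[[[0,0,-0.06],0],[[0,0,-0.04],0],[[0,0,0],0]])

```text
time_s: 6.85
eef_pos: [475.6, -144.7, 43.2]
ee_rot: [0.521, 0.479, 0.52, -0.479]
force: [-0.9, 0.3, 0.3]
grip_width: 0.389
```

Emit:
step_arm(commands=[[[0,0,-0.02],0],[[0,0,0],0],[[0,0,0],0]])

```text
time_s: 7.15
eef_pos: [475.6, -144.8, 43.2]
ee_rot: [0.521, 0.479, 0.52, -0.479]
force: [-4.9, 2.3, 11.0]
grip_width: 0.392
```

Emit:
step_arm(commands=[[[0,0,0.015],0],[[0.0043,-0.05,0],0],[[0.0043,-0.05,0],0],[[0.0043,-0.05,0],0],[[0,0,0],0]])

```text
time_s: 7.65
eef_pos: [476.3, -150.4, 43.2]
ee_rot: [0.521, 0.479, 0.52, -0.478]
force: [-1.8, 4.1, 5.5]
grip_width: 0.388
```

Emit:
step_arm(commands=[[[0.0043,-0.05,0],0],[[0.0043,-0.05,0],0],[[0,0,0],0]])

```text
time_s: 7.95
eef_pos: [476.6, -153.9, 43.2]
ee_rot: [0.52, 0.479, 0.521, -0.478]
force: [-0.9, 8.3, 6.7]
grip_width: 0.392
```

Emit:
step_arm(commands=[[[0.0043,-0.05,0],0],[[0.0043,-0.05,0],0],[[0.0043,-0.05,0],0],[[0,0,0],0]])

```text
time_s: 8.35
eef_pos: [477.1, -159.8, 43.2]
ee_rot: [0.52, 0.479, 0.521, -0.478]
force: [-0.7, 9.2, 8.3]
grip_width: 0.39
```

Emit:
step_arm(commands=[[[0,0,0.015],0],[[0,0,0],0]])

```text
time_s: 8.55
eef_pos: [476.9, -160.2, 43.2]
ee_rot: [0.52, 0.479, 0.521, -0.478]
force: [0.4, 5.7, -1.6]
grip_width: 0.389
```

```bash
python3 - <<'E'
from h import *
d=cam('side','d7.png');w=cam('wrist','w7.png');s=cam('scene')
cv2.imwrite('pics/d7z.png',cv2.resize(d['image'][130:215,280:370],None,fx=7,fy=7,interpolation=cv2.INTER_CUBIC))
cv2.imwrite('pics/s7z.png',cv2.resize(s['image'][235:345,245:380],None,fx=5,fy=5,interpolation=cv2.INTER_CUBIC))
e=ctrl.sense();print(e['eef_pos'],e['force'])
E
```

```text
[ 476.95906104 -160.23394625   43.23920167] [ 1.41165145  6.18656495 -1.33422794]
```

View pics/d7z.png

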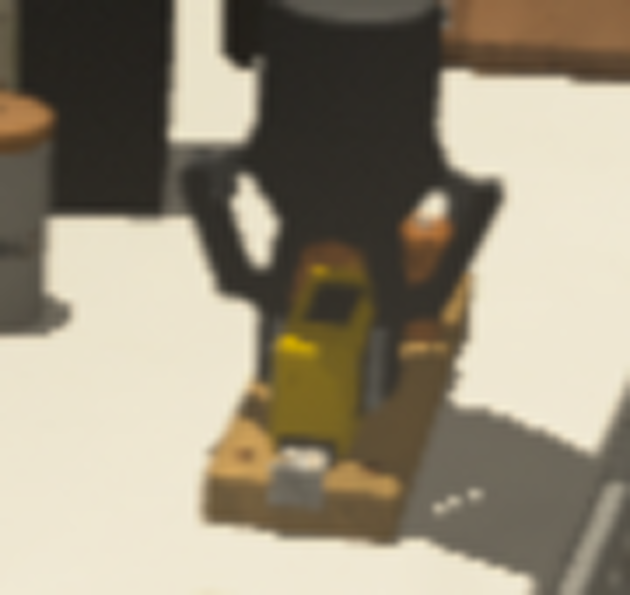

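View pics/w7.png

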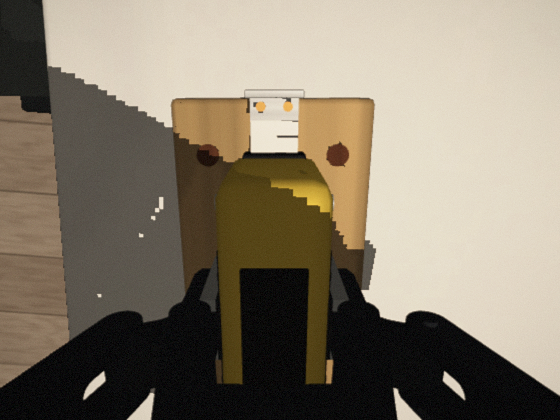

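View pics/s7z.png

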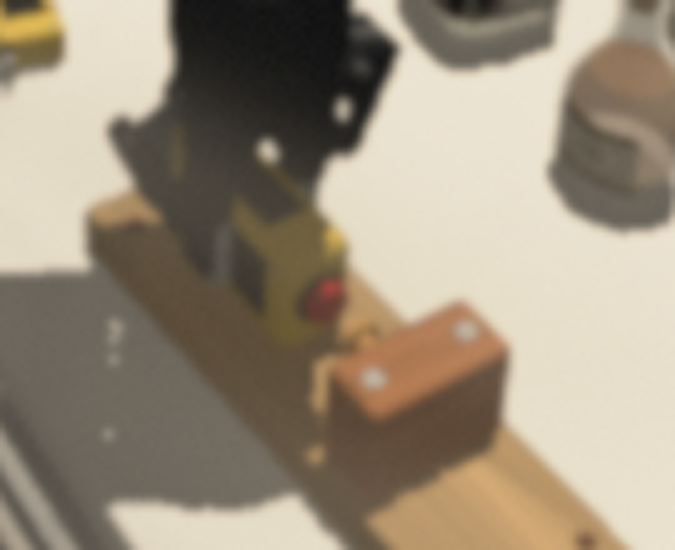

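Emit:
step_arm(commands=[[[0.0043,-0.05,0],0],[[0.0043,-0.05,0],0],[[0.0043,-0.05,0],0],[[0.0043,-0.05,0],0],[[0.0043,-0.05,0],0]])

```text
time_s: 9.2
eef_pos: [477.8, -170.3, 43.2]
ee_rot: [0.52, 0.479, 0.521, -0.478]
force: [0.6, 5.6, -0.1]
grip_width: 0.389
```

Emit:
step_arm(commands=[[[0.002,-0.025,0],0],[[0.002,-0.025,0],0],[[0.002,-0.025,0],0]])

```text
time_s: 9.5
eef_pos: [478.0, -173.2, 43.2]
ee_rot: [0.52, 0.479, 0.521, -0.478]
force: [0.2, 4.8, -0.0]
grip_width: 0.391
```

Emit:
step_arm(commands=[[[0.002,-0.025,0],0],[[0.002,-0.025,0],0],[[0.002,-0.025,0],0]])

```text
time_s: 9.8
eef_pos: [478.3, -176.2, 43.2]
ee_rot: [0.52, 0.479, 0.521, -0.478]
force: [1.7, 5.3, -0.3]
grip_width: 0.387
```

Emit:
step_arm(commands=[[[0.002,-0.025,0],0],[[0.002,-0.025,0],0],[[0.002,-0.025,0],0]])

```text
time_s: 10.1
eef_pos: [478.3, -178.0, 43.3]
ee_rot: [0.519, 0.479, 0.521, -0.478]
force: [0.8, 14.9, 4.9]
grip_width: 0.392
```

Emit:
step_arm(commands=[[[0,0,0],0],[[0,0,0],0]])

```text
time_s: 10.3
eef_pos: [478.3, -178.1, 43.3]
ee_rot: [0.52, 0.479, 0.521, -0.478]
force: [1.3, 12.6, 3.5]
grip_width: 0.392
```

```bash
python3 - <<'E'
from h import *
d=cam('side');w=cam('wrist','w8.png');s=cam('scene')
cv2.imwrite('pics/s8z.png',cv2.resize(s['image'][255:355,265:380],None,fx=6,fy=6,interpolation=cv2.INTER_CUBIC))
e=ctrl.sense();print(e['eef_pos'],e['force'],e['wrist_torque'])
E
```

```text
[ 478.34718378 -178.06041708   43.26700581] [ 1.111671   13.13485669  3.07612037] [ 1.71627304 -0.22854335 -0.06229761]
```

View pics/s8z.png

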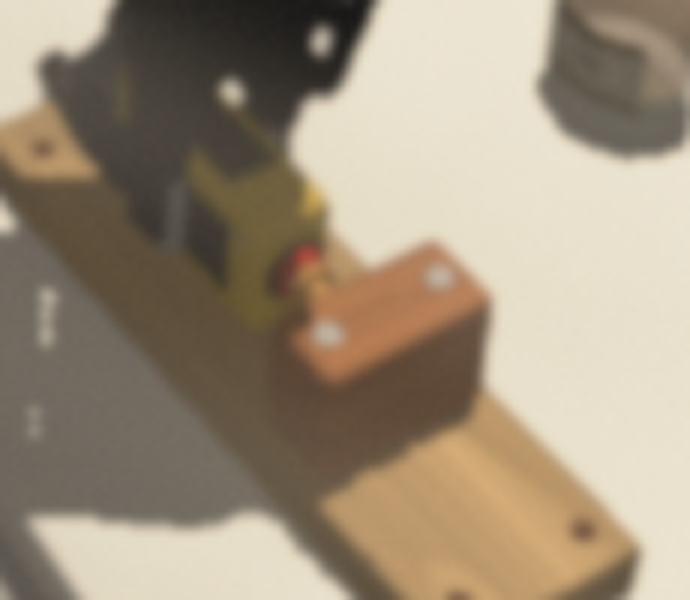

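View pics/w8.png

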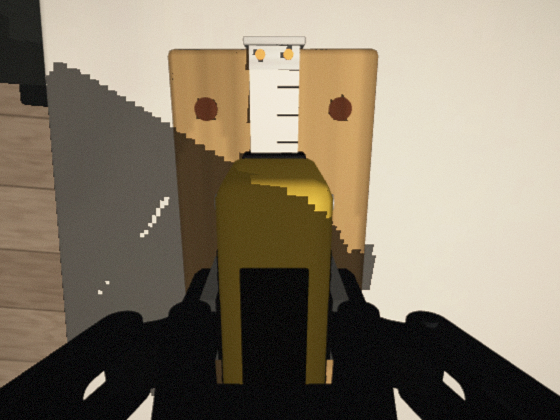

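Emit:
step_arm(commands=[[[0.001,-0.0125,0],0],[[0.001,-0.0125,0],0],[[0,0,0],0]])

```text
time_s: 10.75
eef_pos: [478.4, -178.9, 43.3]
ee_rot: [0.52, 0.479, 0.522, -0.478]
force: [0.3, 13.6, 3.3]
grip_width: 0.39
```

Emit:
step_arm(commands=[[[0.001,-0.0125,0],0],[[0.001,-0.0125,0],0],[[0,0,0],0]])

```text
time_s: 11.05
eef_pos: [478.5, -179.9, 43.3]
ee_rot: [0.52, 0.479, 0.521, -0.478]
force: [0.4, 14.0, 3.6]
grip_width: 0.393
```

Emit:
step_arm(commands=[[[0.001,-0.0125,0],0],[[0.001,-0.0125,0],0],[[0,0,0],0]])

```text
time_s: 11.35
eef_pos: [478.6, -180.9, 43.3]
ee_rot: [0.519, 0.479, 0.522, -0.478]
force: [0.5, 14.2, 4.3]
grip_width: 0.391
```

Emit:
step_arm(commands=[[[0.001,-0.0125,0.007],0],[[0,0,0],0]])

```text
time_s: 11.55
eef_pos: [478.6, -181.5, 43.3]
ee_rot: [0.52, 0.479, 0.522, -0.478]
force: [1.3, 11.4, -0.3]
grip_width: 0.388
```

Emit:
step_arm(commands=[[[0.001,-0.0125,0],0],[[0.001,-0.0125,0],0],[[0,0,0],0]])

```text
time_s: 11.85
eef_pos: [478.6, -182.1, 43.3]
ee_rot: [0.519, 0.479, 0.522, -0.478]
force: [0.8, 14.1, 2.6]
grip_width: 0.39
```

Emit:
step_arm(commands=[[[0.001,-0.0125,0],0],[[0,0,0],0]])

```text
time_s: 12.05
eef_pos: [478.6, -182.3, 43.3]
ee_rot: [0.519, 0.479, 0.522, -0.478]
force: [1.5, 16.1, 3.1]
grip_width: 0.394
```

Emit:
step_arm(commands=[[[0.001,-0.0125,0],0],[[0,0,0],0]])

```text
time_s: 12.25
eef_pos: [478.6, -182.6, 43.3]
ee_rot: [0.519, 0.479, 0.522, -0.478]
force: [0.6, 16.6, 3.8]
grip_width: 0.394
```

Emit:
step_arm(commands=[[[0.001,-0.0125,0],0],[[0,0,0],0]])

```text
time_s: 12.45
eef_pos: [478.7, -182.9, 43.3]
ee_rot: [0.519, 0.48, 0.522, -0.478]
force: [2.2, 19.0, 3.6]
grip_width: 0.394
```

Emit:
step_arm(commands=[[[0.001,-0.0125,0],0],[[0,0,0],0]])

```text
time_s: 12.65
eef_pos: [478.7, -183.2, 43.3]
ee_rot: [0.519, 0.48, 0.522, -0.478]
force: [2.0, 21.3, 5.1]
grip_width: 0.388
```

```bash
python3 - <<'E'
from h import *
w=cam('wrist','w9.png');s=cam('scene')
cv2.imwrite('pics/s9z.png',cv2.resize(s['image'][275:335,295:355],None,fx=10,fy=10,interpolation=cv2.INTER_CUBIC))
e=ctrl.sense();print(e['eef_pos'],e['force'])
E
```

```text
[ 478.66651126 -183.21140695   43.31811793] [ 1.51039046 20.20951815  4.25862032]
```

View pics/s9z.png

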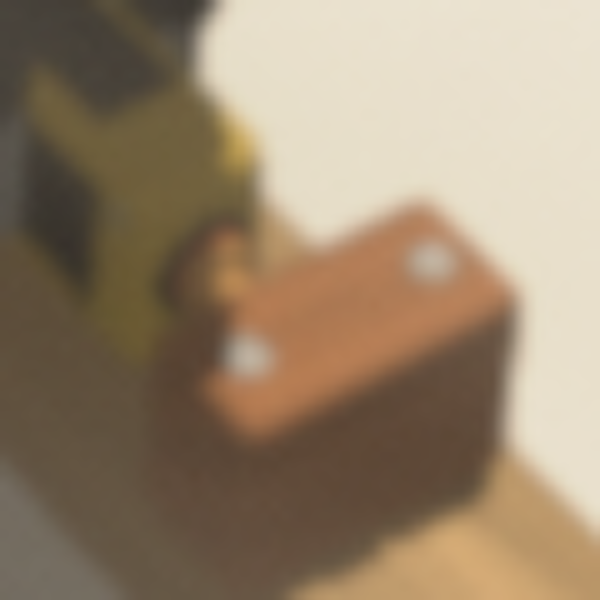

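View pics/w9.png

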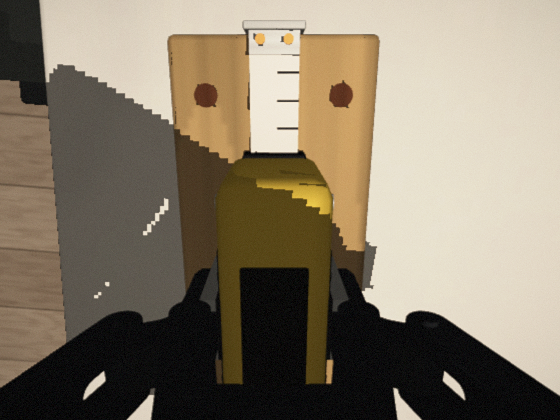

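Emit:
step_arm(commands=[[[0.0005,-0.008,0],0],[[0,0,0],0]])

```text
time_s: 12.95
eef_pos: [478.7, -183.3, 43.3]
ee_rot: [0.519, 0.48, 0.522, -0.478]
force: [2.3, 21.9, 4.4]
grip_width: 0.385
```

Emit:
step_arm(commands=[[[0.0005,-0.006,0],0],[[0,0,0],0],[[0,0,0],0]])

```text
time_s: 13.25
eef_pos: [478.7, -183.5, 43.3]
ee_rot: [0.519, 0.48, 0.522, -0.477]
force: [1.7, 21.2, 5.8]
grip_width: 0.391
```

Emit:
step_arm(commands=[[[0.0005,-0.006,0],0],[[0,0,0],0],[[0,0,0],0]])

```text
time_s: 13.55
eef_pos: [478.7, -183.5, 43.3]
ee_rot: [0.519, 0.48, 0.523, -0.477]
force: [1.6, 23.4, 7.0]
grip_width: 0.394
```

```bash
python3 - <<'E'
from h import *
for i in range(3):
    capture('side');e=ctrl.sense();print(e['eef_pos'],e['force'])
E
```

```text
[ 478.7009269  -183.51996461   43.35564738] [ 2.45510682 23.12357971  6.99090914]
[ 478.66298857 -183.50242471   43.31945466] [ 1.36979491 23.7356422   7.00920379]
[ 478.67942919 -183.507779     43.3585739 ] [ 0.76413923 23.8211223   6.93602924]
```

Emit:
step_arm(commands=[[[-0.001,0.0125,0],0],[[-0.001,0.0125,0],0],[[0,0,0],0]])

```text
time_s: 14.0
eef_pos: [478.7, -183.5, 43.3]
ee_rot: [0.519, 0.479, 0.522, -0.478]
force: [2.4, 16.9, 3.4]
grip_width: 0.39
```

Emit:
step_arm(commands=[[[-0.001,0.0125,0],0],[[0,0,0],0],[[0,0,0],0]])

```text
time_s: 14.3
eef_pos: [478.7, -183.5, 43.3]
ee_rot: [0.519, 0.479, 0.522, -0.478]
force: [0.5, 14.3, 1.9]
grip_width: 0.393
```

Emit:
step_arm(commands=[[[-0.001,0.0125,0],0],[[-0.001,0.0125,0],0],[[0,0,0],0]])

```text
time_s: 14.6
eef_pos: [478.7, -183.4, 43.3]
ee_rot: [0.52, 0.479, 0.521, -0.478]
force: [2.0, 8.0, -1.3]
grip_width: 0.393
```

Emit:
step_arm(commands=[[[-0.001,0.0125,0],0],[[0,0,0],0],[[0,0,0],0]])

```text
time_s: 14.9
eef_pos: [478.7, -183.5, 43.3]
ee_rot: [0.52, 0.479, 0.521, -0.478]
force: [1.2, 5.8, -2.0]
grip_width: 0.392
```

Emit:
step_arm(commands=[[[-0.001,0.0125,0],0],[[0,0,0],0],[[0,0,0],0]])

```text
time_s: 15.2
eef_pos: [478.6, -183.4, 43.4]
ee_rot: [0.52, 0.479, 0.521, -0.479]
force: [0.6, 3.2, -4.7]
grip_width: 0.391
```

Emit:
step_arm(commands=[[[0,0,0],0],[[0,0,0],0],[[0,0,0],0],[[0,0,0],0],[[0,0,0],0]], gripper=-0.4)

```text
time_s: 15.7
eef_pos: [478.8, -183.6, 43.8]
ee_rot: [0.521, 0.479, 0.52, -0.479]
force: [0.2, -0.4, -0.1]
grip_width: 0.702
```

```bash
python3 - <<'E'
from h import *
w=cam('wrist','w10.png');e=ctrl.sense();print(e['eef_pos'],e['force'],e['grip_width'])
E
```

```text
[ 478.79510893 -183.56855304   43.71493092] [ 0.12593758 -0.165996    0.03719796] 0.7010240711480717
```

View pics/w10.png

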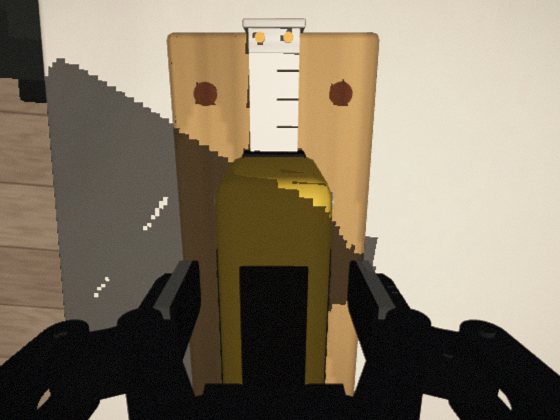

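Released: the blade is still drawn out, the hook at (274,25) is still over the board end, and the case has not moved. Raise straight up.

Emit:
step_arm(commands=[[[0,0,0.3],0],[[0,0,0.6],0],[[0,0,1],0],[[0,0,1],0],[[0,0,1],0]])

```text
time_s: 16.25
eef_pos: [478.5, -183.3, 202.3]
ee_rot: [0.521, 0.479, 0.52, -0.479]
force: [1.0, 0.5, -0.2]
grip_width: 0.704
```

Emit:
step_arm(commands=[[[0,1,0],0],[[0,1,0],0],[[0,0,0],0],[[0,0,0],0],[[0,0,0],0]])

```text
time_s: 16.75
eef_pos: [478.8, -104.1, 200.0]
ee_rot: [0.521, 0.479, 0.52, -0.479]
force: [-0.1, -0.6, 0.6]
grip_width: 0.705
```

```bash
python3 - <<'E'
from h import *
w=cam('wrist','w11.png');s=cam('scene','s11.png');d=cam('side','d11.png')
a=cv2.resize(s['image'][255:355,255:380],None,fx=3.2,fy=3.2,interpolation=cv2.INTER_CUBIC)
b=cv2.resize(d['image'][140:220,280:370],None,fx=4,fy=4,interpolation=cv2.INTER_CUBIC)
cv2.imwrite('pics/z11.png',np.hstack([a,b]))
e=ctrl.sense();print(e['eef_pos'],e['force'],e['time_s'])
E
```

```text
[ 478.74073914 -104.25608053  199.65266337] [ 0.80388468  0.66295449 -0.69037444] 16.9
```

View pics/w11.png

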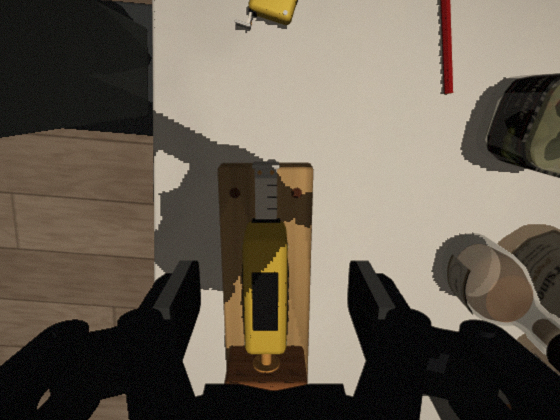

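View pics/z11.png

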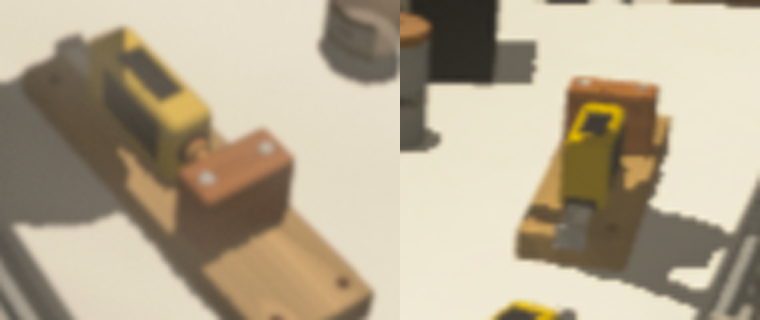

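View pics/s11.png

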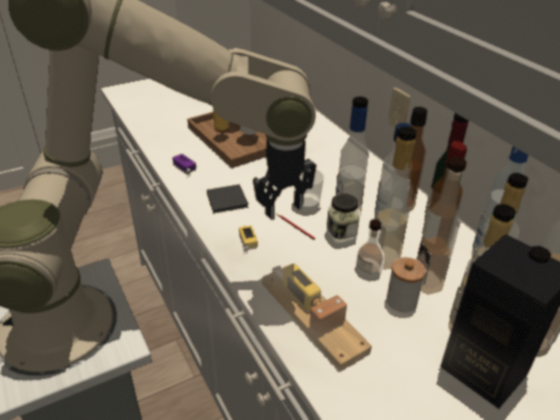

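```bash
python3 - <<'E'
from h import *
print(ticket.finish_job(), ctrl.sense()['time_s'])
E
```

```text
the job is handed in; nothing more can be done
the job is handed in; nothing more can be done
```

I hooked the yellow rule over the board's free end and drew the case back along the board. The button met the bumper, I pressed it home, then released the rule and raised the arm clear. I handed the job in at about 17 s of the 72 s allowed.

- **Button:** it met the bumper with the gripper at about y = -177.5 mm. I pressed about 6 mm further, until the case stalled at y = -183.5 mm with about 23 N at the wrist, some of it friction. I take that stall as the button's hard stop.
- **Lock:** the case stayed put as I eased the pull off to 3 N, and again after I let go. That the rule is locked is inferred from this; nothing reads the lock directly.
- **Final pictures:** the rule lies on the board with its blade drawn out, its hook over the end and its back against the bumper. The bystanders in view look unmoved; I compared them by eye only.
- **Disagreement:** the scene and wrist cameras differed by about 3 mm on the board's sideways position. I aligned the rule to the board in the wrist view, which shows both.
- **Distance (my estimate, not read off the rule):** the bumper tip is about 146 mm from the free end, good to a few millimetres. I took the board end at y = -90 mm, the gripper at y = -183.5 mm, and added the 52 mm from case centre to pressed button.

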